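# Bin the spent tape core in the desk pedal bin

## Task

Throw the bare, used-up tape core (not the two rolls that still have tape on them) into the little pedal bin: press the pedal right down so that the lid stays standing open, and drop the core in. Then bring the pedal gently all the way back up, so that the lid comes down under control instead of falling shut, and let go. Work the lid by the pedal only, keep your hand and the arm off the lid itself, and leave everything else on the desk where it is.

Things in the scene. Friction and masses are not known exactly. Their poses are not given: they have to be found in the camera images.
- bin: The small round pedal bin: brushed steel shell, 150 mm diameter, black foot, standing firmly on the desk (it does not move). Origin on its axis at desk level; z up; the pedal sticks out to its own -x side, the lid hinge is at its +x side. Shell wall with bucket 8.5 mm thick, rim 195 mm above the desk, domed lid top 217 mm when shut.
- bin_mouth (a point): Centre of the bin's round mouth, level with the rim, 195 mm above the desk. The clear opening is 130 mm wide; the bucket floor lies 134 mm below this point.
- pedal (a joint): Pedal angle in rad: 0 fully up (lid shut), 0.30 fully down (lid fully open). Linked rigidly to the lid both ways: lid angle = 5.83 x pedal angle. It pivots inside the bin, 30 mm in front of the bin axis and 49 mm above the desk, 100 mm from the pad's middle; at 0 the lever points 0.14 rad above level. Pressing takes about 5 to 7 N at the pad at the start, then less and less.
- pedal_pad (a point): Centre of the top face of the black rubber pad at the end of the pedal, 128 mm out from the bin axis on the bin's -x side (53 mm clear of the shell). The pad is 40 mm wide (along the bin's y), 36 mm long, 10 mm thick. Its top is about 68 mm above the desk with the pedal up, 38 mm with it fully down. Press it from above; to lift it, pinch its two sides.
- lid (a joint): Lid angle in rad: 0 shut, 1.75 fully open, leaning back past upright. Its hinge lies along the bin's y, 79 mm behind the bin axis, 197 mm up. Above about 1.55 it stays open when the pedal is let go; below about 1.2 it falls shut, driving the pedal up, unless the pedal is held. To close it, lift the pedal (pinched by the pad's sides, 2 to 4 N) and hold it back as the lid comes down.
- lid_shell: The domed steel lid, 155 mm across, 20 mm high; origin at the middle of its hinge axis, at the back of the rim.
- core: The spent tape core: a bare plain cardboard ring lying flat, 46 mm outside diameter, 38 mm hole, 25 mm high, 14 g. Origin at the centre of its underside. It is the smallest of the three rings on the desk and has no tape on it.
- roll_big: Larger roll of tan paper tape lying flat, 78 mm diameter, 38 mm hole, 25 mm high. Origin at the centre of its underside. To be left alone.
- roll_small: Smaller roll of tan paper tape lying flat, 68 mm diameter, 38 mm hole, 25 mm high. Origin at the centre of its underside. To be left alone.
- stapler: Black stapler lying on the desk, 125 x 34 mm, 55 mm high. To be left alone.
- pen_cup: Dark cup, 76 mm diameter and 95 mm high, with pens up to 170 mm. To be left alone.
- frame: White photo frame standing upright, 130 mm wide, 170 mm high, foot behind it. To be left alone.
- mug: White mug, 80 mm diameter, 90 mm high. To be left alone.

How it is judged:
On the way, in this order (a step that is already met when the one before it is completed fails the run):
1. the pedal is pressed down and the lid stands open (value of joint lid above 1.6 rad), for 0.2 s.
2. the core lies in the bin while the lid is open (horizontal distance between core and bin_mouth below 0.066 m and height (world z) of core below 0.13 m and value of joint lid above 1.4 rad), for 0.2 s.
3. the pedal is back up and the lid shut (value of joint lid below 0.06 rad), for 0.2 s.
At the end, for the whole second after the job is handed in: The core lies at rest inside the bin's bucket, the pedal is fully up (within 0.012 rad) and the lid shut (within 0.06 rad) (horizontal distance between core and bin_mouth below 0.066 m and height (world z) of core below 0.13 m and linear speed of core below 0.03 m/s and value of joint lid below 0.06 rad and value of joint pedal below 0.012 rad); the robot touches nothing.
It fails at once if the lid falls: it closes faster than 4 rad/s while still more than 0.12 rad (7 degrees) open (velocity of joint lid below -4 rad/s and value of joint lid above 0.12 rad).
It fails at once if the hand or arm pushes on the lid (over 2 N) (contact force between any of the fingers, the arm and lid_shell above 2 N).
It fails at once if one of the rolls with tape, the stapler, pen cup, frame or mug is shifted by more than 30 mm (distance of any of roll_big, roll_small, stapler, pen_cup, frame, mug from where it was at the start of the episode above 0.03 m).
It also fails if it takes over 61 s, if anything falls off the work surface, if the arm or the gripper's body presses on something with over 40 N, if the wrist force passes 120 N, or if a joint passes its speed limit or range.

## Robot

A 6-joint arm with a two-finger parallel gripper is mounted at the origin on the work surface. World frame = base frame: x ahead of the robot, y to its left, z up, the work surface at z = 0. Lengths are in m, angles in rad, forces in N, time in s.
With the tool pointing down it reaches from about 0.3 to 0.875 m from the base axis. Payload 6.4 kg.
Tool frame: the origin (TCP) lies midway between the tips of the shut fingers; the grasp point (between the pads) lies 19 mm behind it; x points along the fingers, y is the direction in which the jaws open and shut, and the axes are right-handed (so a half turn about x gives the same grasp; the last joint's range is limited). The gripper opens to 88 mm and grips with 3 to 60 N. Pads are 18 mm wide; open, the fingers measure 123 mm over their backs; the gripper's body (75 mm by 187 mm) begins 45 mm behind the grasp point.
Start: joints at [-1.455, 0.181, 1.607, -0, 1.354, -0.206], TCP at [0.182, -0.545, 0.239] pointing down, gripper open.
Joint ranges: [-2.99, 2.99], [-0.89, 2.07], [0.3, 2.58], [-1.14, 4.28], [0, 2.63], [-3.12, 3.12]. Speed limits (rad/s): [2.57, 2.57, 3.01, 3.14, 3.14, 3.14].

## Interface

Orientations are given as a unit quaternion [x, y, z, w].
In Python, from plant import ctrl gives the robot as it stands. The module is installed in compiled form; this text tells all that it offers.
- The arm moves only by the tool play_rows, never from a script. Its argument "moves" is a list that holds one entry, the list of rows, each a list of 4 numbers: the shift along the tool's x, y, z in m, then the turn about the tool's x in degrees. A call has 1 to 12 rows; each row shifts and turns the commanded pose from where the row before left it, along the tool's axes as they then stand; what a row does not reach is not made up. A row lasts 1/8 s, in which the tool goes at most 62.5 mm and 10.7 degrees, less where a joint would pass 70% of its speed; a pose out of reach is approached as far as the arm can. A call with a gripper value outside its range is refused whole. "gripper" is the closure, from -1 (fully open) to 1 (shut), set as the call begins (left out, the last holds). The fingers move at their own pace and stop on an object; "newtons" is the grip in N (left out, the last holds). Time passes only in rows, so rows that do not move let the fingers close. It gives the time, the measured TCP pose, the force and the opening at its end, in the units of the state.
- ctrl.sense(): the state, without advancing time (a new reading comes with each control period).
- ctrl.camera(name): name is "scene" or "top" or "wrist"; returns the picture (384x512x3 uint8, red, green, blue); there is no depth.
- ctrl.camera_params(name): a dict with "fx", "fy", "cx", "cy" (pixels), "R" (3x3) and "t" (3): a world point X has camera coordinates R X + t; the wrist camera has in their place "mount" (4x4, takes a point from camera to tool coordinates, whose origin is the TCP and whose axes are the tool frame's). Camera axes: x right, y down, z forward; pixel columns grow to the right and rows downward; lengths in m; the calibration is good to about 2 mm. A picture is of the moment at which its call begins: read the wrist's pose just before it. camera_params takes no time and is no camera call.
- ctrl.hand_in(): hands the job in, once; it reports no verdict.
The state is a dict: "clock": time; "joints": joint angles; "qd": joint speeds; "joint_efforts": joint torques, N m; "eef_pos": TCP position; "tcp_rot": TCP orientation; "ft_force": force on the tool from outside, world axes, zero at the start; "torque": the same for the moment, N m; "gripper_width": finger opening in m.
Only numpy, scipy, OpenCV 4.12 (cv2) and the standard library are available. Lean on these libraries where they do the work, as an engineer would, in place of code of your own. Each camera call takes 0.05 s, during which the arm holds its last target.

## Working session

There is one attempt and no reset: what is moved stays moved. The work goes in short steps, Python scripts to look and compute and a tool call to move; the robot and the scene stay as the last step left them, time stands still between calls to the robot, and variables do not carry over. Pictures are saved under pics/ and viewed, and the job is handed in when it is done.

Besides the shell and the picture viewer there is one more tool, called after "Emit:" as name(argument=value, ...), one argument or row to a line, values as JSON. play_rows: Moves the arm, as the interface text tells. Its arguments: {"type":"object","properties":{"moves":{"type":"array"},"gripper":{"type":"number"},"newtons":{"type":"number"}},"required":["moves"]}

```bash
mkdir -p pics; cat > h.py <<'E'
import numpy as np, cv2
from plant import ctrl
from scipy.spatial.transform import Rotation as Ro
def snap(n,f):
    im=ctrl.camera(n); cv2.imwrite('pics/'+f,im[:,:,::-1]); return im
def ray(n,u,v,z,s=None):
    p=ctrl.camera_params(n)
    d=np.array([(u-p['cx'])/p['fx'],(v-p['cy'])/p['fy'],1.])
    if 'R' in p:
        R=np.array(p['R']);t=np.array(p['t']); o=-R.T@t; w=R.T@d
    else:
        s=s or ctrl.sense(); M=np.array(p['mount']); T=Ro.from_quat(s['tcp_rot']).as_matrix()
        o=T@M[:3,3]+np.array(s['eef_pos']); w=T@(M[:3,:3]@d)
    return o+w*(z-o[2])/w[2]
def proj(n,X):
    p=ctrl.camera_params(n); c=np.array(p['R'])@X+np.array(p['t'])
    return p['fx']*c[0]/c[2]+p['cx'],p['fy']*c[1]/c[2]+p['cy']
E
python3 - <<'E'
from h import *
s=ctrl.sense();print(s['clock'],s['eef_pos'],s['tcp_rot'],s['gripper_width'])
print(Ro.from_quat(s['tcp_rot']).as_matrix().round(3))
a=snap('scene','a.png');snap('top','b.png')
for n in('scene','top'):print(ctrl.camera_params(n))
E
```

```text
0.0 [ 0.18182956 -0.5449231   0.23780912] [ 0.69800178  0.11390802 -0.69794345  0.11266504] 0.08817501900347935
[[-0.     0.316 -0.949]
 [ 0.002 -0.949 -0.316]
 [-1.    -0.002 -0.   ]]
{'fx': 348.99322176922925, 'fy': 348.99322176922925, 'cx': 259.57194043569245, 'cy': 192.0767008899963, 'R': array([[-0.00552193,  0.99980382, -0.0190219 ],
       [ 0.64682356, -0.01093579, -0.76256127],
       [-0.76261969, -0.01651462, -0.64663628]]), 't': array([ 0.00791713, -0.21676136,  1.59914202])}
{'fx': 493.04544218708594, 'fy': 493.04544218708594, 'cx': 256.55646079075376, 'cy': 184.13102575937, 'R': array([[-0.00636741, -0.99994899, -0.0078405 ],
       [-0.99781069,  0.00686955, -0.06577721],
       [ 0.06582771,  0.00740451, -0.99780353]]), 't': array([0.03741886, 0.4912089 , 1.51641416])}
```

```bash
ls pics
```

```text
a.png
b.png
```

View pics/a.png

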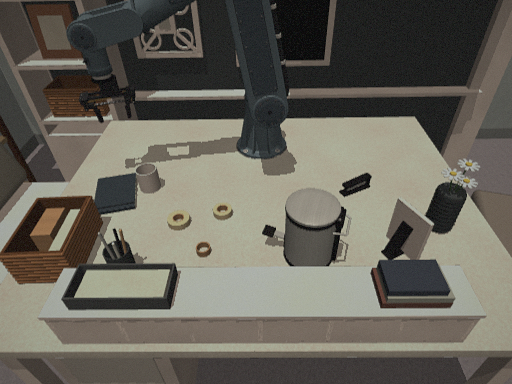

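View pics/b.png

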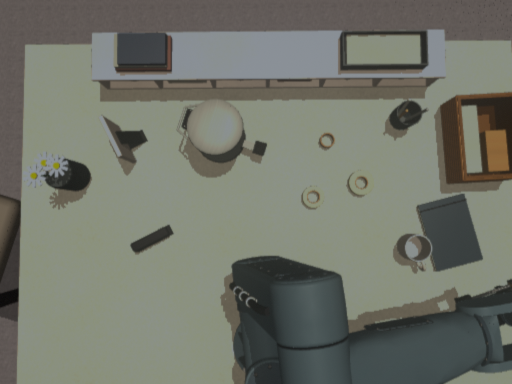

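```bash
python3 - <<'E'
from h import *
b=cv2.imread('pics/b.png')
cv2.imwrite('pics/c.png',cv2.resize(b[70:220,170:380],None,fx=3.8,fy=3.8,interpolation=cv2.INTER_CUBIC))
a=cv2.imread('pics/a.png')
cv2.imwrite('pics/d.png',cv2.resize(a[170:290,180:360],None,fx=4.4,fy=4.4,interpolation=cv2.INTER_CUBIC))
E
```

```text
(no output)
```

View pics/c.png

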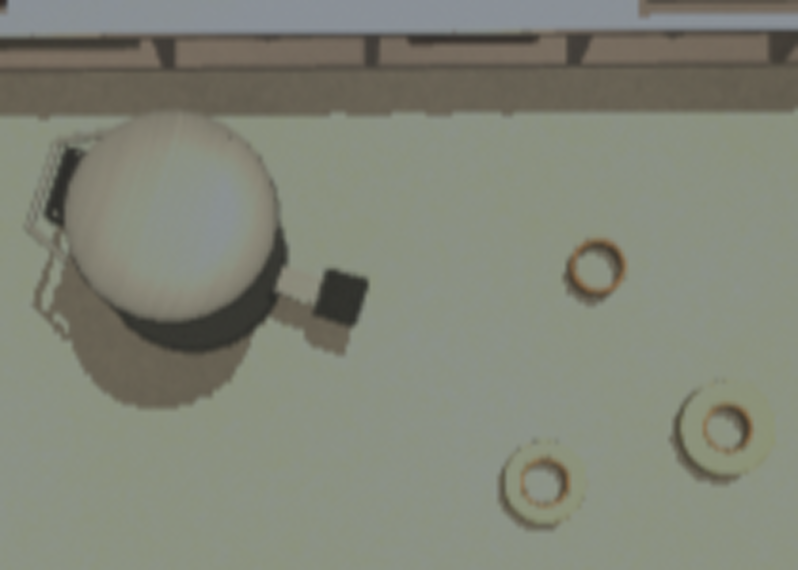

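View pics/d.png

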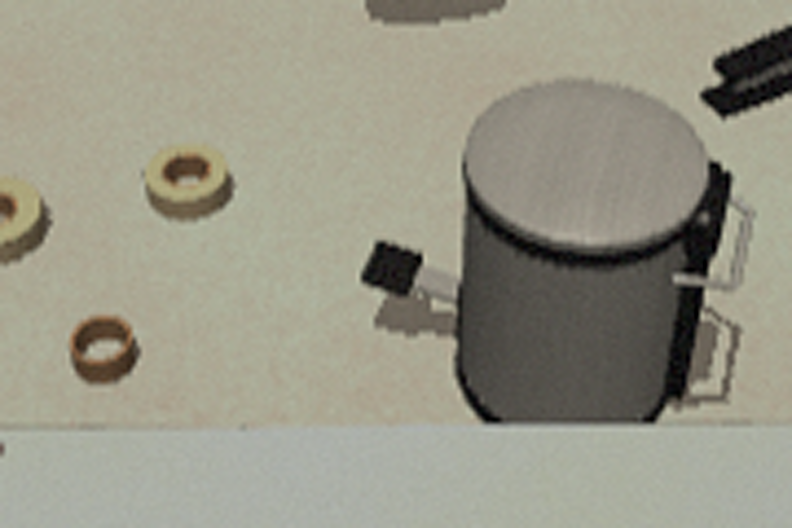

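```bash
python3 - <<'E'
from h import *
def T(x,y,z): return ray('top',x/3.8+170-.37,y/3.8+70-.37,z)
def S(x,y,z): return ray('scene',x/4.4+180-.39,y/4.4+170-.39,z)
core=T(597,267,.025);pad=T(341,297,.068);bin_=T(171,216,.199)
print('core',core,S(104,337,.025));print('pad',pad,S(392,269,.068))
print('bin',bin_,S(585,165,.205))
for q in ((66,216),(277,216),(171,110),(171,322)):print(T(*q,.199))
for q in ((320,318),(358,326),(332,269),(369,278)):print('padc',T(*q,.066))
d=pad-bin_;print(np.hypot(*d[:2]),np.degrees(np.arctan2(d[1],d[0])))
print('rolls',T(545,483,.025),T(727,429,.025))
print('shelf edge',T(400,36,.1),T(400,68,0),T(400,112,0))
E
```

```text
core [ 0.62706922 -0.18475197  0.025     ] [ 0.627102   -0.18280011  0.025     ]
pad [0.59790446 0.02459759 0.068     ] [0.60324067 0.0253478  0.068     ]
bin [0.63970086 0.14753102 0.199     ] [0.6440839  0.14730587 0.205     ]
[0.64029746 0.2238935  0.199     ]
[0.63909912 0.07051005 0.199     ]
[0.71776651 0.1474709  0.199     ]
[0.56222025 0.1475907  0.199     ]
padc [0.5815011  0.04140377 0.066     ]
padc [0.57488258 0.01125112 0.066     ]
padc [0.62068787 0.03161372 0.066     ]
padc [0.61324491 0.00221654 0.066     ]
0.12984440355666504 -108.77763081000947
rolls [ 0.45073065 -0.13983228  0.025     ] [ 0.49362371 -0.28814213  0.025     ]
shelf edge [ 0.79915982 -0.02309066  0.1       ] [ 0.80018816 -0.02602592  0.        ] [ 0.76284029 -0.02569675  0.        ]
```

Emit:
play_rows(
  moves=[
    [[0,0,0,-10],[0,0,0,-10],[0,0,0,-10],[0,0,0,-10],[0,0,0,-10],[0,0,0,-5],[0,0,0,0]],
  ],
  gripper=1,
  newtons=10,
)

```text
clock: 0.98
eef_pos: [0.1818, -0.5452, 0.2383]
tcp_rot: [0.567, 0.423, -0.567, 0.422]
ft_force: [0.8, -0.4, -0.3]
gripper_width: 0.0202
```

```bash
cat >> h.py <<'E'
BIN=np.array([.640,.1475,0]);PAD=np.array([.599,.0245,.068]);CORE=np.array([.627,-.184,.025])
def to(X):
    s=ctrl.sense();R=Ro.from_quat(s['tcp_rot']).as_matrix();p=np.array(s['eef_pos'])
    print('t',round(s['clock'],2),'tcp',p.round(4),'yaw',np.degrees(np.arctan2(R[1,1],R[0,1])).round(2),'F',np.round(s['ft_force'],1),'w',round(s['gripper_width'],4),'q',np.round(s['joints'],2))
    X=np.array(X);d=R.T@(X-p);print('shift',d.round(4));return d
E
python3 - <<'E'
from h import *
to([.5975,.0195,.2378])
E
```

```text
t 0.97 tcp [ 0.1818 -0.5452  0.2383] yaw -16.61 F [ 0.8 -0.4 -0.3] w 0.0202 q [-1.46  0.18  1.61 -0.    1.35 -1.17]
shift [ 0.0009  0.2368 -0.66  ]
```

Emit:
play_rows(
  moves=[
    [[0,0.0197,-0.055,0],[0,0.0197,-0.055,0],[0,0.0197,-0.055,0],[0,0.0197,-0.055,0],[0,0.0197,-0.055,0],[0,0.0197,-0.055,0],[0,0.0197,-0.055,0],[0,0.0197,-0.055,0],[0,0.0197,-0.055,0],[0,0.0197,-0.055,0],[0,0.0197,-0.055,0],[0,0.0197,-0.055,0]],
  ],
)

```text
clock: 2.48
eef_pos: [0.5975, 0.0215, 0.2386]
tcp_rot: [-0.567, -0.422, 0.567, -0.422]
ft_force: [0.5, -1.0, -0.0]
gripper_width: -0.0001
```

Emit:
play_rows(
  moves=[
    [[0,0,0,0],[0,0,0,0]],
  ],
)

```text
clock: 2.72
eef_pos: [0.5962, 0.0198, 0.2381]
tcp_rot: [-0.566, -0.423, 0.567, -0.422]
ft_force: [0.5, -0.5, -0.3]
gripper_width: 0.0006
```

```bash
python3 - <<'E'
from h import *
to([.5975,.0195,.09])
a=snap('scene','e.png');w=snap('wrist','w1.png')
cv2.imwrite('pics/e2.png',cv2.resize(a[130:290,180:390],None,fx=3.7,fy=3.7)[:,:,::-1])
E
```

```text
t 2.73 tcp [0.5962 0.0198 0.2381] yaw -16.59 F [ 0.5 -0.5 -0.3] w 0.0006 q [-0.17  0.23  1.55 -0.    1.36  0.12]
shift [ 0.1481  0.0015 -0.0002]
```

View pics/e2.png

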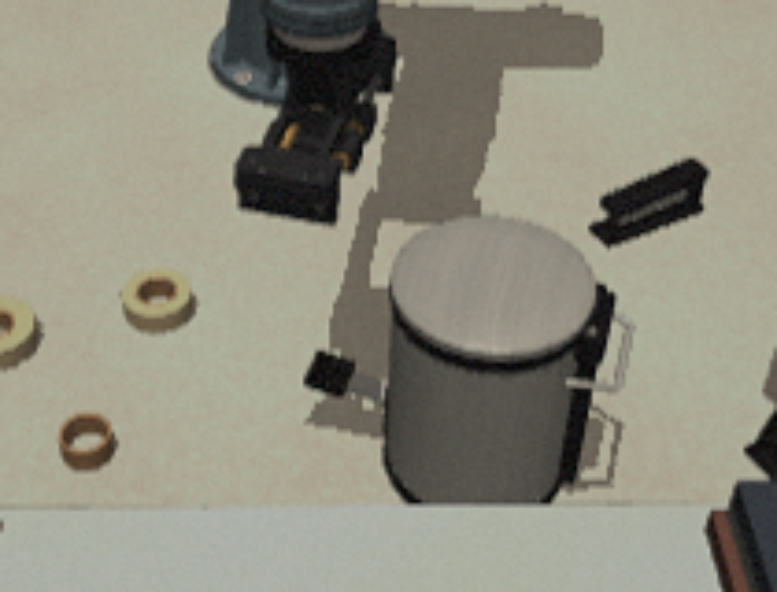

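View pics/w1.png

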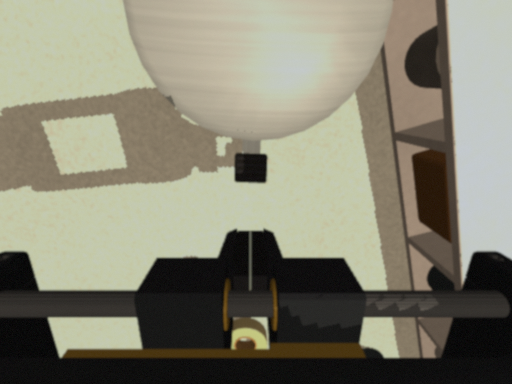

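```bash
python3 - <<'E'
from h import *
print(ray('wrist',251,167,.067), ctrl.camera_params('wrist')['mount'])
for q in((235,155),(267,155),(235,182),(267,182)):print(ray('wrist',*q,.067))
s=ctrl.sense();R=Ro.from_quat(s['tcp_rot']).as_matrix();print(R.round(3))
E
```

```text
[0.59936708 0.02583316 0.067     ] [[ 7.89553767e-04 -3.16280253e-01  9.48665472e-01 -1.46021694e-01]
 [ 9.99999581e-01 -1.90519971e-04 -8.95796427e-04  1.29993846e-04]
 [ 4.64062439e-04  9.48665782e-01  3.16279970e-01 -8.13724208e-02]
 [ 0.00000000e+00  0.00000000e+00  0.00000000e+00  1.00000000e+00]]
[0.58509531 0.04557068 0.067     ]
[0.62210766 0.03447684 0.067     ]
[0.57476418 0.01323068 0.067     ]
[0.61302152 0.00176936 0.067     ]
[[-0.001  0.958 -0.287]
 [-0.    -0.287 -0.958]
 [-1.    -0.     0.   ]]
```

Emit:
play_rows(
  moves=[
    [[0.04,0.002,0,0],[0.05,0,0,0],[0.05,0,0,0],[0.02,0,0,0],[0.006,0,0,0],[0.004,0,0,0],[0.004,0,0,0],[0.004,0,0,0],[0.004,0,0,0]],
  ],
)

```text
clock: 3.95
eef_pos: [0.6003, 0.0182, 0.0594]
tcp_rot: [0.567, 0.421, -0.566, 0.424]
ft_force: [-3.6, -2.2, 5.1]
gripper_width: 0.0005
```

Emit:
play_rows(
  moves=[
    [[0.004,0,0,0],[0.004,0,0,0],[0.004,0,0,0],[0.003,0,0,0],[0.002,0,0,0],[0.0,0,0,0]],
  ],
)

```text
clock: 4.7
eef_pos: [0.5978, 0.0197, 0.0394]
tcp_rot: [-0.566, -0.423, 0.567, -0.422]
ft_force: [-1.7, 1.3, 2.6]
gripper_width: 0.0007
```

```bash
python3 - <<'E'
from h import *
to([.5975,.0215,.038])
a=snap('scene','f.png')
cv2.imwrite('pics/f2.png',cv2.resize(a[130:290,180:390],None,fx=3.7,fy=3.7)[:,:,::-1])
E
```

```text
t 4.7 tcp [0.5978 0.0197 0.0394] yaw -16.55 F [-1.7  1.3  2.6] w 0.0007 q [-0.17  0.48  1.67  0.    1.    0.12]
shift [ 0.0014 -0.0008 -0.0016]
```

View pics/f2.png

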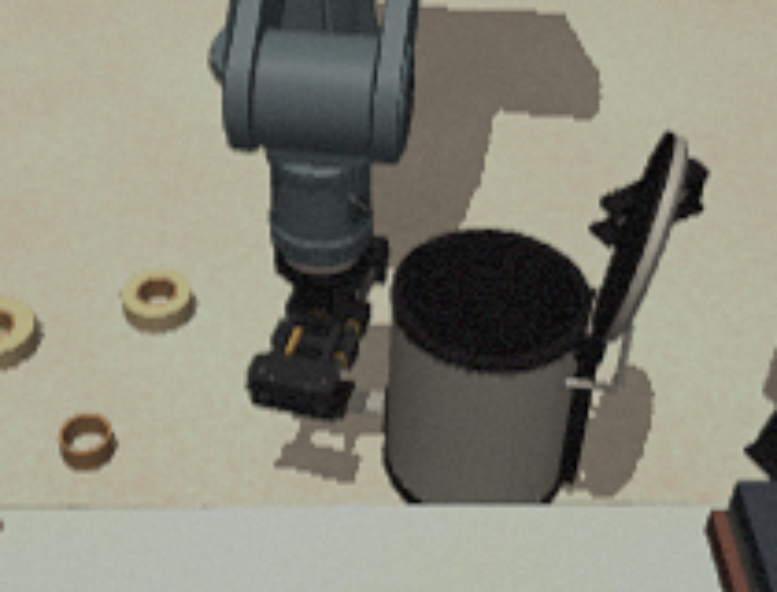

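The lid stands open, leaning back (its top edge is near (675,135)). I'll press a little further to the stop, then lift off.

Emit:
play_rows(
  moves=[
    [[0.002,0,0,0],[0.002,0,0,0],[0,0,0,0],[0,0,0,0]],
  ],
)

```text
clock: 5.25
eef_pos: [0.5982, 0.0197, 0.0387]
tcp_rot: [-0.566, -0.423, 0.567, -0.423]
ft_force: [-13.0, 2.5, 27.9]
gripper_width: 0.0007
```

Emit:
play_rows(
  moves=[
    [[-0.005,0,0,0],[-0.01,0,0,0],[-0.04,0,0,0],[-0.05,0,0,0],[-0.03,0,0,0],[0,0,0,0]],
  ],
  gripper=-1,
)

```text
clock: 6.0
eef_pos: [0.6004, 0.0189, 0.1737]
tcp_rot: [0.568, 0.421, -0.565, 0.424]
ft_force: [0.7, -0.1, 0.4]
gripper_width: 0.0586
```

```bash
python3 - <<'E'
from h import *
to([.627,-.184,.17])
a=snap('scene','g.png')
cv2.imwrite('pics/g2.png',cv2.resize(a[130:290,180:390],None,fx=3.7,fy=3.7)[:,:,::-1])
E
```

```text
t 6.0 tcp [0.6004 0.0189 0.1737] yaw -16.56 F [ 0.7 -0.1  0.4] w 0.0586 q [-0.17  0.3   1.6   0.    1.24  0.12]
shift [0.004  0.0833 0.1869]
```

View pics/g2.png

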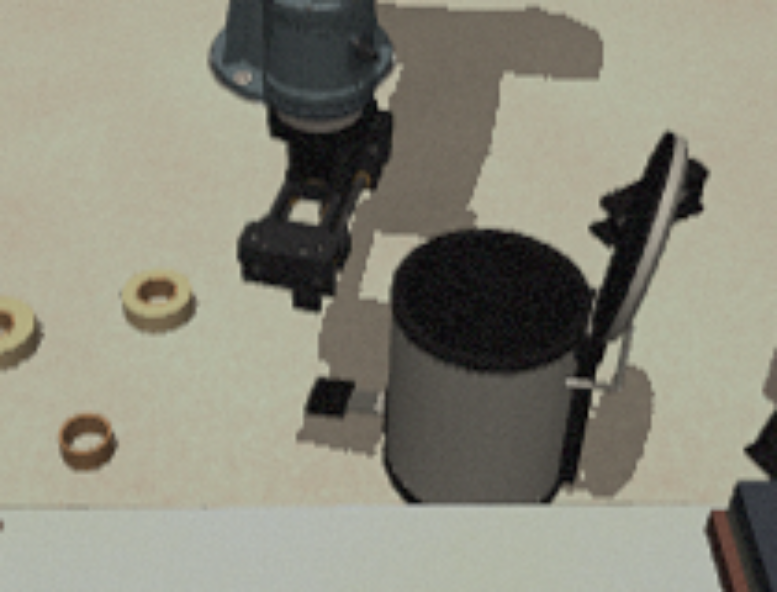

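The lid stays open with the pedal at (330,398) down. Next, the core.

Emit:
play_rows(
  moves=[
    [[0,0.0208,0.0467,0],[0,0.0208,0.0467,0],[0,0.0208,0.0467,0],[0,0.0208,0.0467,0],[0,0,0,0],[0,0,0,0]],
  ],
)

```text
clock: 6.8
eef_pos: [0.6239, -0.1829, 0.1685]
tcp_rot: [-0.566, -0.424, 0.567, -0.421]
ft_force: [-0.5, 1.0, 0.4]
gripper_width: 0.0883
```

```bash
python3 - <<'E'
from h import *
to([.627,-.184,.1])
snap('wrist','w2.png')
E
```

```text
t 6.8 tcp [ 0.6239 -0.1829  0.1685] yaw -16.6 F [-0.5  1.   0.4] w 0.0883 q [-0.47  0.41  1.46  0.    1.27 -0.18]
shift [0.0685 0.0035 0.0002]
```

View pics/w2.png

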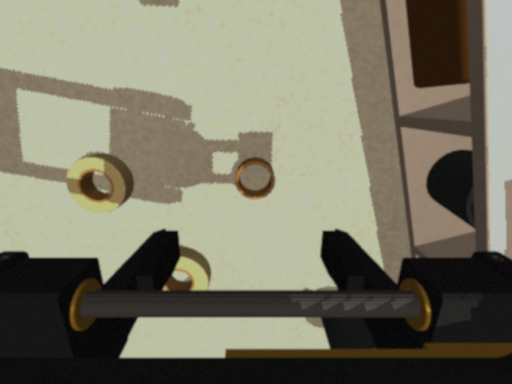

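```bash
python3 - <<'E'
from h import *
c=ray('wrist',255,177,.025);print(c);to([c[0],c[1],.007])
E
```

```text
[ 0.62994864 -0.18114762  0.025     ]
t 6.85 tcp [ 0.6241 -0.1823  0.1689] yaw -16.54 F [0.6 1.  0. ] w 0.088 q [-0.47  0.41  1.46  0.    1.27 -0.18]
shift [ 0.1619  0.0057 -0.0026]
```

Emit:
play_rows(
  moves=[
    [[0.04,0.004,0,0],[0.05,0,0,0],[0.045,0,0,0],[0.02,0,0,0],[0.006,0,0,0],[0,0,0,0]],
  ],
)

```text
clock: 7.6
eef_pos: [0.6298, -0.1848, 0.011]
tcp_rot: [0.567, 0.422, -0.566, 0.424]
ft_force: [-0.8, 0.3, -1.0]
gripper_width: 0.0882
```

Emit:
play_rows(
  moves=[
    [[0,0,0,0],[0,0,0,0],[0,0,0,0],[0,0,0,0],[0,0,0,0]],
  ],
  gripper=1,
  newtons=8,
)

```text
clock: 8.22
eef_pos: [0.6289, -0.1848, 0.0098]
tcp_rot: [0.567, 0.423, -0.567, 0.423]
ft_force: [0.5, 0.4, 1.5]
gripper_width: 0.0458
```

Emit:
play_rows(
  moves=[
    [[-0.02,0,0,0],[-0.05,0,0,0],[-0.06,0,0,0],[-0.06,0,0,0],[-0.06,0,0,0],[-0.03,0,0,0],[0,0,0,0]],
  ],
)

```text
clock: 9.1
eef_pos: [0.6302, -0.1853, 0.2949]
tcp_rot: [0.568, 0.42, -0.565, 0.425]
ft_force: [0.0, 0.2, -0.5]
gripper_width: 0.0453
```

```bash
python3 - <<'E'
from h import *
d=np.array([-.287,-.958,0])*.02
to(BIN+d+[0,0,.285])
snap('wrist','w3.png')
E
```

```text
t 9.1 tcp [ 0.6302 -0.1853  0.2949] yaw -16.55 F [ 0.   0.2 -0.5] w 0.0453 q [-0.47  0.32  1.33  0.    1.49 -0.18]
shift [ 0.0088 -0.0856 -0.3018]
```

View pics/w3.png

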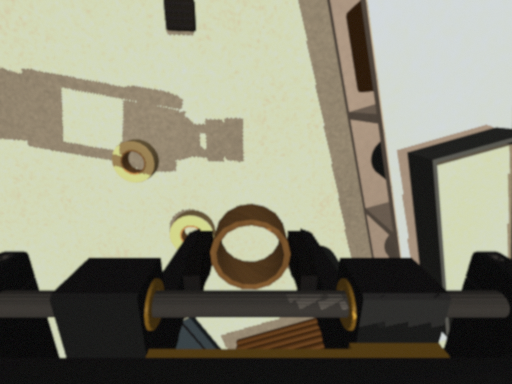

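Emit:
play_rows(
  moves=[
    [[0,-0.0143,-0.05,0],[0,-0.0143,-0.05,0],[0,-0.0143,-0.05,0],[0,-0.0143,-0.05,0],[0,-0.0143,-0.05,0],[0,-0.0143,-0.05,0],[0,0,0,0],[0,0,0,0]],
  ],
)

```text
clock: 10.15
eef_pos: [0.6313, 0.127, 0.2879]
tcp_rot: [-0.566, -0.423, 0.568, -0.422]
ft_force: [0.3, -0.6, 0.6]
gripper_width: 0.0457
```

```bash
python3 - <<'E'
from h import *
d=np.array([-.287,-.958,0])*.02
to(BIN+d+[0,0,.165])
a=snap('scene','k.png')
cv2.imwrite('pics/k2.png',cv2.resize(a[100:290,180:390],None,fx=3.1,fy=3.1)[:,:,::-1])
snap('wrist','w4.png')
E
```

```text
t 10.15 tcp [0.6313 0.127  0.2879] yaw -16.53 F [ 0.3 -0.6  0.6] w 0.0457 q [ 0.01  0.3   1.36 -0.    1.48  0.3 ]
shift [ 0.1229  0.0028 -0.0022]
```

View pics/k2.png

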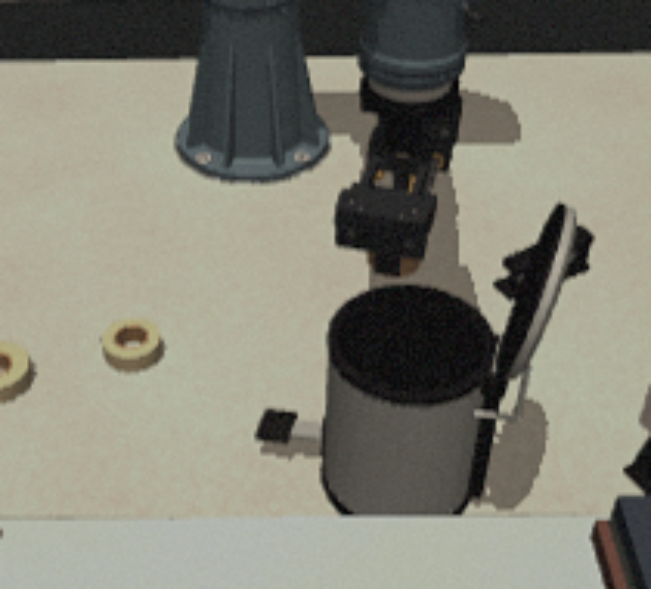

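View pics/w4.png

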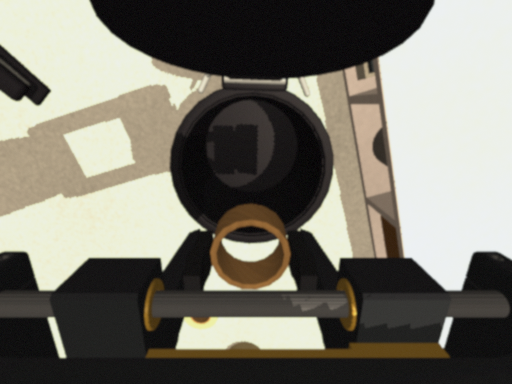

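```bash
python3 - <<'E'
from h import *
print(ray('wrist',252,164,.195))
for q in((172,164),(332,164),(252,86),(252,242)):print(ray('wrist',*q,.195))
E
```

```text
[0.64170561 0.15285877 0.195     ]
[0.57104979 0.17397608 0.195     ]
[0.71226029 0.13177169 0.195     ]
[0.66070875 0.21691893 0.195     ]
[0.6187085  0.07533482 0.195     ]
```

Emit:
play_rows(
  moves=[
    [[0.03,0.002,0,0],[0.04,0,0,0],[0.035,0,0,0],[0.015,0,0,0],[0,0,0,0],[0,0,0,0]],
  ],
)

```text
clock: 11.0
eef_pos: [0.6352, 0.1264, 0.1716]
tcp_rot: [0.568, 0.422, -0.566, 0.423]
ft_force: [-0.2, -0.3, 1.1]
gripper_width: 0.0454
```

Emit:
play_rows(
  moves=[
    [[0,0,0,0],[0,0,0,0],[0,0,0,0],[0,0,0,0]],
  ],
  gripper=-0.4,
)

```text
clock: 11.5
eef_pos: [0.6341, 0.1268, 0.1699]
tcp_rot: [0.567, 0.423, -0.567, 0.423]
ft_force: [-0.2, -0.7, -0.5]
gripper_width: 0.0618
```

Emit:
play_rows(
  moves=[
    [[-0.03,0,0,0],[-0.05,0,0,0],[-0.04,0,0,0],[-0.02,0,0,0],[0,0,0,0]],
  ],
)

```text
clock: 12.12
eef_pos: [0.6346, 0.1267, 0.3108]
tcp_rot: [0.567, 0.422, -0.566, 0.423]
ft_force: [-0.0, -0.1, -0.5]
gripper_width: 0.0617
```

```bash
python3 - <<'E'
from h import *
to([.599,.0225,.29])
a=snap('scene','l.png')
cv2.imwrite('pics/l2.png',cv2.resize(a[100:290,180:390],None,fx=3.1,fy=3.1)[:,:,::-1])
snap('wrist','w5.png')
E
```

```text
t 12.12 tcp [0.6346 0.1267 0.3108] yaw -16.56 F [-0.  -0.1 -0.5] w 0.0617 q [ 0.01  0.29  1.33 -0.    1.52  0.3 ]
shift [ 0.0207 -0.0045  0.1101]
```

View pics/w5.png

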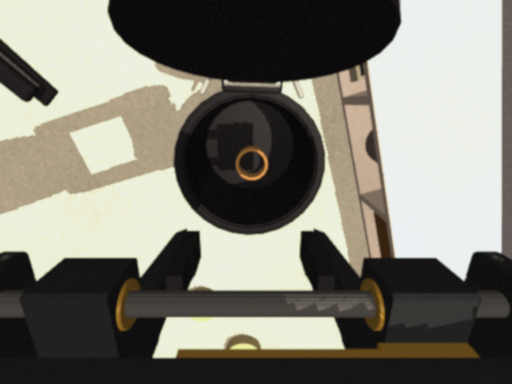

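View pics/l2.png

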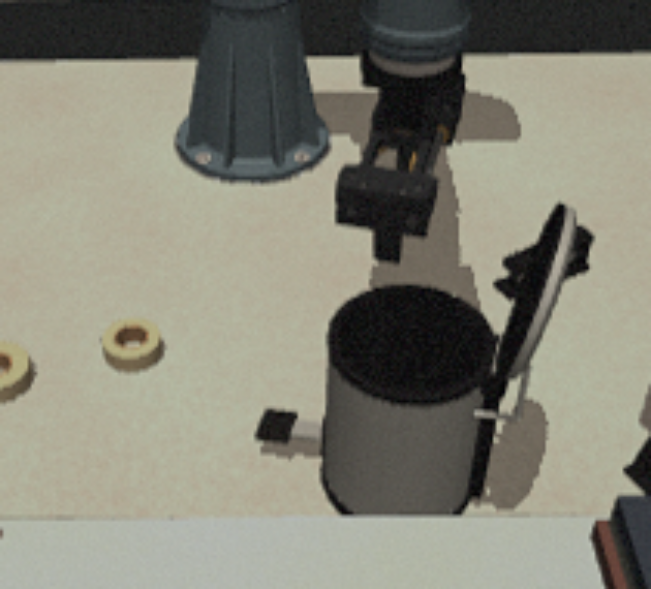

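Emit:
play_rows(
  moves=[
    [[0,-0.0015,0.04,0],[0,-0.0015,0.04,0],[0,-0.001,0.036,0],[0.06,0,0,0],[0.03,0,0,0],[0,0,0,0],[0,0,0,0]],
  ],
  gripper=-1,
)

```text
clock: 13.1
eef_pos: [0.5974, 0.0167, 0.2201]
tcp_rot: [0.567, 0.423, -0.567, 0.423]
ft_force: [0.5, -1.3, 0.7]
gripper_width: 0.0881
```

```bash
python3 - <<'E'
from h import *
to([.5968,.0172,.014])
for z in(.2,.3,.35,.4,.5): print(z,proj('scene',np.array([.598,.02,.038+z-.038])))
w=snap('wrist','w6.png')
cv2.imwrite('pics/w7.png',cv2.resize(w[100:240,170:330],None,fx=4.5,fy=4.2)[:,:,::-1])
E
```

```text
t 13.1 tcp [0.5974 0.0167 0.2201] yaw -16.55 F [ 0.5 -1.3  0.7] w 0.0881 q [-0.17  0.25  1.57  0.    1.33  0.12]
shift [ 0.2061 -0.0007 -0.0003]
0.2 (np.float64(266.7370572605575), np.float64(198.0370371118447))
0.3 (np.float64(266.5257016073436), np.float64(170.39352363995582))
0.35 (np.float64(266.40883893495993), np.float64(155.1088846474464))
0.4 (np.float64(266.28342895634574), np.float64(138.70633103407067))
0.5 (np.float64(266.00292020620714), np.float64(102.0181833761864))
```

View pics/w7.png

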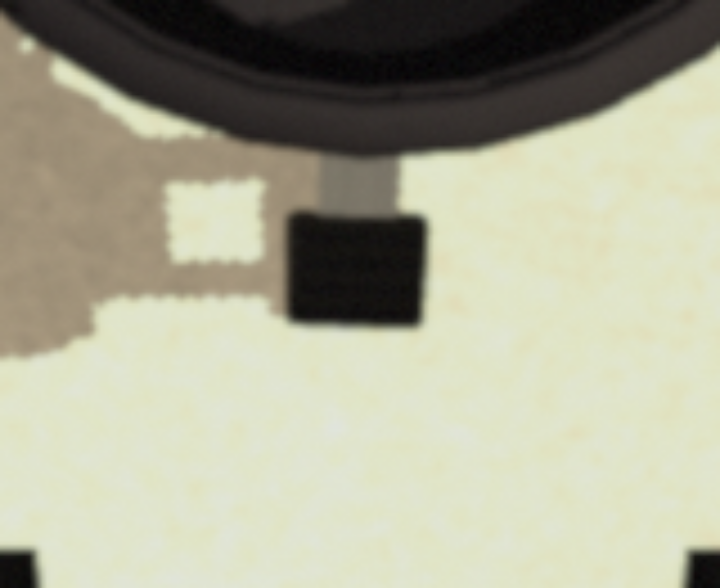

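```bash
python3 - <<'E'
from h import *
p=ray('wrist',249.0,163.8,.037);print(p, ray('wrist',249,150.5,.037),ray('wrist',249,177,.037));to(np.array([p[0],p[1],.016])+.007*np.array([-.287,-.958,0]))
E
```

```text
[0.59961414 0.02566762 0.037     ] [0.60444886 0.04185198 0.037     ] [0.59465882 0.00907955 0.037     ]
t 13.15 tcp [0.5979 0.0167 0.2209] yaw -16.55 F [-1.   0.5  0.4] w 0.0881 q [-0.17  0.25  1.57  0.    1.33  0.12]
shift [ 0.2049 -0.0013 -0.0021]
```

Emit:
play_rows(
  moves=[
    [[0.05,-0.001,-0.001,0],[0.05,0,0,0],[0.045,0,0,0],[0.03,0,0,0],[0.02,0,0,0],[0.01,0,0,0],[0,0,0,0],[0,0,0,0]],
  ],
)

```text
clock: 14.15
eef_pos: [0.5976, 0.0177, 0.0161]
tcp_rot: [0.567, 0.422, -0.566, 0.423]
ft_force: [0.8, 0.3, 0.4]
gripper_width: 0.0884
```

```bash
python3 - <<'E'
from h import *
to([.5975,.019,.016])
w=snap('wrist','w8.png')
a=snap('scene','m.png')
cv2.imwrite('pics/m2.png',cv2.resize(a[100:290,180:390],None,fx=3.1,fy=3.1)[:,:,::-1])
E
```

```text
t 14.15 tcp [0.5976 0.0177 0.0161] yaw -16.56 F [0.8 0.3 0.4] w 0.0884 q [-0.17  0.51  1.67  0.    0.95  0.12]
shift [ 0.0001 -0.0005 -0.0012]
```

View pics/w8.png

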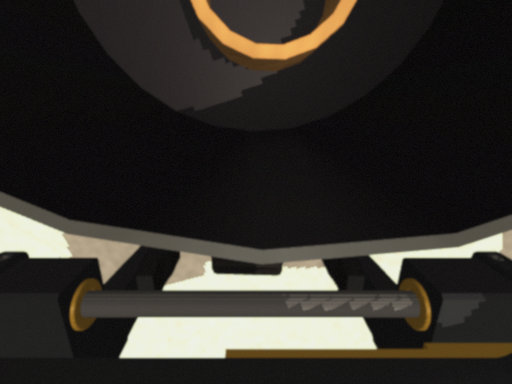

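View pics/m2.png

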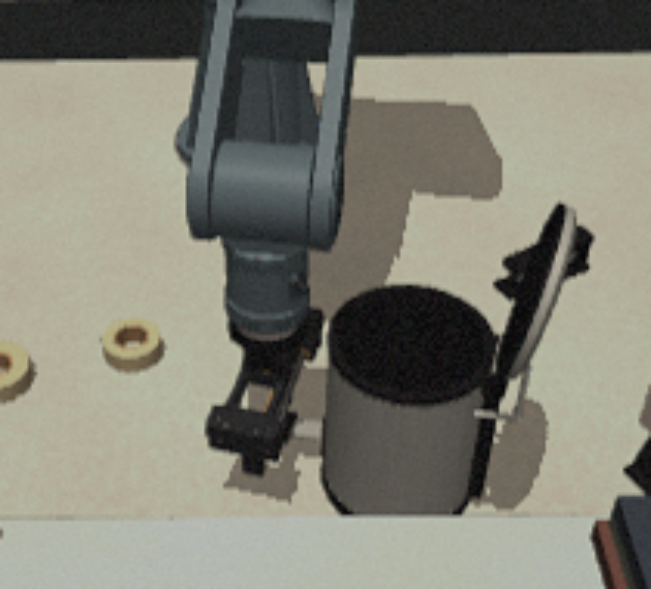

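Emit:
play_rows(
  moves=[
    [[0,0,0,0],[0,0,0,0],[0,0,0,0],[0,0,0,0],[0,0,0,0],[0,0,0,0]],
  ],
  gripper=1,
  newtons=25,
)

```text
clock: 15.0
eef_pos: [0.596, 0.018, 0.0146]
tcp_rot: [-0.567, -0.423, 0.567, -0.422]
ft_force: [-1.8, -0.2, 2.2]
gripper_width: 0.0393
```

```bash
python3 - <<'E'
from h import *
to([.5975,.019,.016])
E
```

```text
t 15.0 tcp [0.596  0.018  0.0146] yaw -16.58 F [-1.8 -0.2  2.2] w 0.0393 q [-0.17  0.52  1.68  0.    0.95  0.12]
shift [-0.0014  0.0011 -0.0014]
```

Emit:
play_rows(
  moves=[
    [[-0.0015,0,0,0],[-0.0015,0,0,0],[-0.0015,0,0,0],[-0.0015,0,0,0],[-0.0015,0,0,0],[-0.0015,0,0,0],[0,0,0,0]],
  ],
)

```text
clock: 15.88
eef_pos: [0.5958, 0.0172, 0.0237]
tcp_rot: [-0.566, -0.423, 0.567, -0.423]
ft_force: [-4.4, -5.7, -1.2]
gripper_width: 0.0397
```

```bash
python3 - <<'E'
from h import *
to([.5975,.019,.016])
a=snap('scene','n.png')
cv2.imwrite('pics/n2.png',cv2.resize(a[100:290,180:390],None,fx=3.1,fy=3.1)[:,:,::-1])
E
```

```text
t 15.88 tcp [0.5958 0.0172 0.0237] yaw -16.56 F [-4.4 -5.7 -1.2] w 0.0397 q [-0.17  0.5   1.68 -0.    0.97  0.12]
shift [ 0.0077  0.0012 -0.0023]
```

View pics/n2.png

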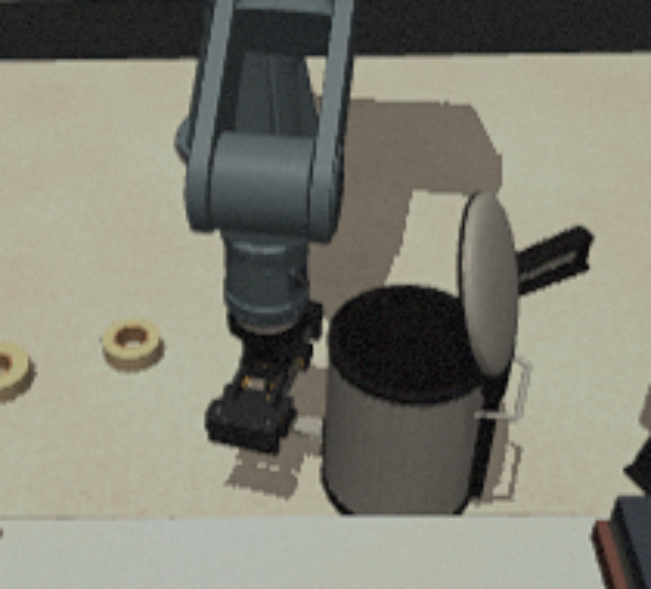

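Emit:
play_rows(
  moves=[
    [[-0.0015,0,0.0005,0],[-0.0015,0,0.0005,0],[-0.0015,0,0,0],[-0.0015,0,0,0],[-0.0015,0,0,0],[-0.0015,0,0,0],[0,0,0,0]],
  ],
)

```text
clock: 16.8
eef_pos: [0.5958, 0.017, 0.0331]
tcp_rot: [-0.566, -0.423, 0.567, -0.423]
ft_force: [-5.6, -2.4, 1.7]
gripper_width: 0.0399
```

```bash
python3 - <<'E'
from h import *
to([.5975,.019,.016])
a=snap('scene','o.png')
cv2.imwrite('pics/o2.png',cv2.resize(a[100:290,180:390],None,fx=3.1,fy=3.1)[:,:,::-1])
E
```

```text
t 16.8 tcp [0.5958 0.017  0.0331] yaw -16.54 F [-5.6 -2.4  1.7] w 0.0399 q [-0.17  0.48  1.67 -0.    0.98  0.12]
shift [ 0.0171  0.0011 -0.0024]
```

View pics/o2.png

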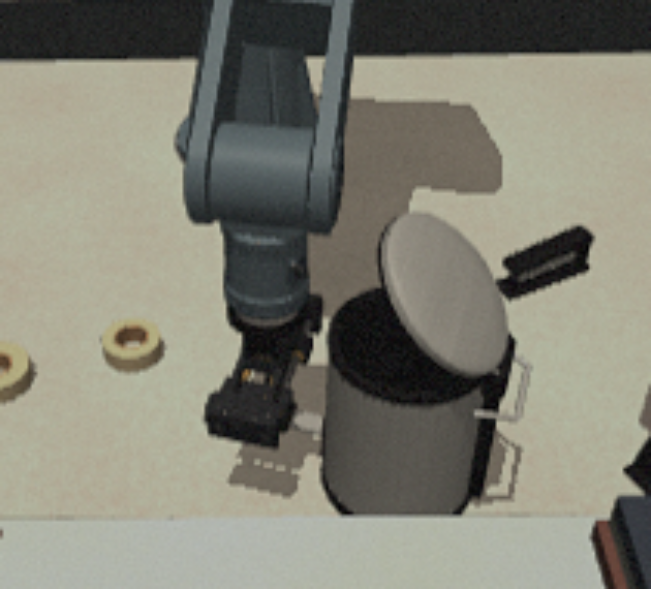

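Emit:
play_rows(
  moves=[
    [[-0.00125,0,0,0],[-0.00125,0,0,0],[-0.00125,0,0,0],[-0.00125,0,0,0],[-0.00125,0,0,0],[-0.00125,0,0,0],[-0.00125,0,0,0],[0,0,0,0]],
  ],
)

```text
clock: 17.85
eef_pos: [0.596, 0.0176, 0.0421]
tcp_rot: [0.567, 0.423, -0.567, 0.423]
ft_force: [-6.4, -0.1, 3.6]
gripper_width: 0.0393
```

```bash
python3 - <<'E'
from h import *
to([.5975,.019,.016])
a=snap('scene','p.png')
cv2.imwrite('pics/p2.png',cv2.resize(a[100:290,180:390],None,fx=3.1,fy=3.1)[:,:,::-1])
E
```

```text
t 17.85 tcp [0.596  0.0176 0.0421] yaw -16.55 F [-6.4 -0.1  3.6] w 0.0393 q [-0.17  0.47  1.67  0.    1.    0.12]
shift [ 0.0261  0.001  -0.0018]
```

View pics/p2.png

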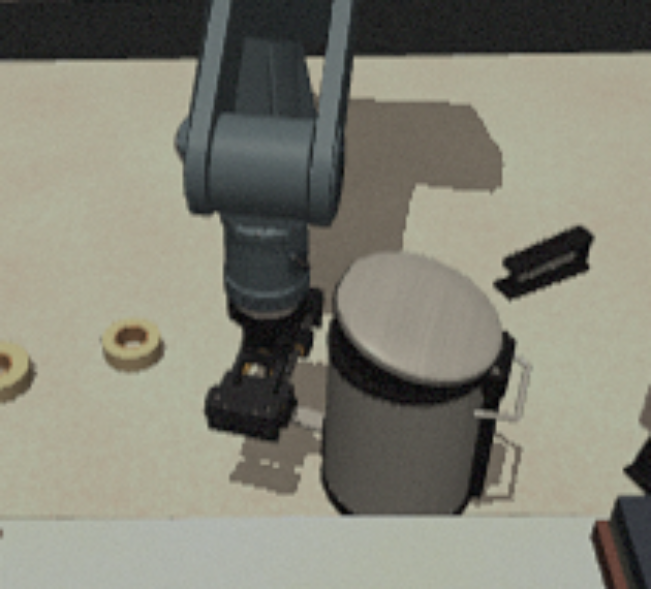

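Emit:
play_rows(
  moves=[
    [[-0.001,0,0,0],[-0.001,0,0,0],[-0.001,0,0,0],[-0.001,0,0,0],[0,0,0,0]],
  ],
)

```text
clock: 18.52
eef_pos: [0.5962, 0.018, 0.0462]
tcp_rot: [0.567, 0.423, -0.566, 0.423]
ft_force: [-5.9, 1.8, 3.5]
gripper_width: 0.0397
```

Emit:
play_rows(
  moves=[
    [[-0.0005,0,0,0],[-0.0005,0,0,0],[-0.0005,0,0,0],[0,0,0,0]],
  ],
)

```text
clock: 19.02
eef_pos: [0.5962, 0.018, 0.0469]
tcp_rot: [0.567, 0.423, -0.566, 0.422]
ft_force: [-3.1, 5.5, -2.1]
gripper_width: 0.0395
```

```bash
python3 - <<'E'
from h import *
to([.5975,.019,.016])
a=snap('scene','q.png')
cv2.imwrite('pics/q2.png',cv2.resize(a[150:290,210:370],None,fx=4.2,fy=4.2,interpolation=2)[:,:,::-1])
E
```

```text
t 19.02 tcp [0.5962 0.018  0.0469] yaw -16.55 F [-3.1  5.5 -2.1] w 0.0395 q [-0.17  0.46  1.67  0.    1.01  0.12]
shift [ 0.0309  0.001  -0.0013]
```

View pics/q2.png

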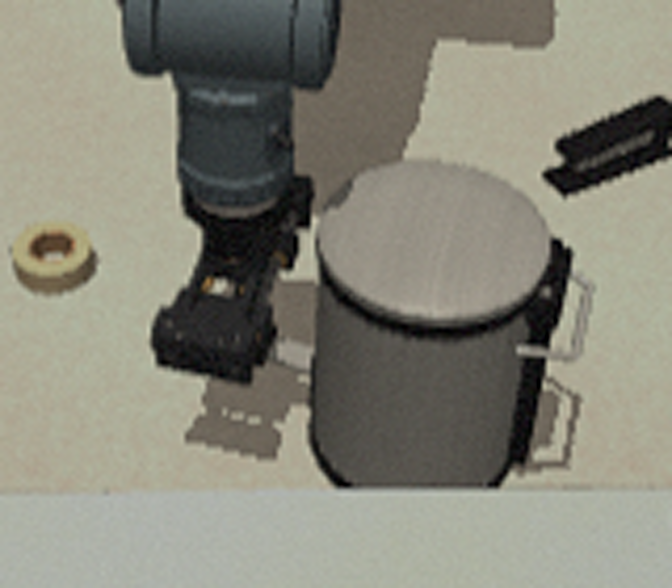

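Emit:
play_rows(
  moves=[
    [[-0.0005,0,0,0],[-0.0005,0,0,0],[0,0,0,0],[0,0,0,0]],
  ],
)

```text
clock: 19.58
eef_pos: [0.596, 0.018, 0.047]
tcp_rot: [0.567, 0.423, -0.567, 0.422]
ft_force: [0.7, 5.0, -8.8]
gripper_width: 0.0393
```

Emit:
play_rows(
  moves=[
    [[0,0,0,0],[0,0,0,0],[0,0,0,0],[0,0,0,0],[0,0,0,0],[0,0,0,0]],
  ],
  gripper=-1,
)

```text
clock: 20.32
eef_pos: [0.5962, 0.0169, 0.048]
tcp_rot: [0.567, 0.423, -0.567, 0.423]
ft_force: [-0.2, -0.8, -0.3]
gripper_width: 0.0883
```

Emit:
play_rows(
  moves=[
    [[-0.02,0,0,0],[-0.05,0,0.01,0],[-0.06,0,0.02,0],[-0.06,0,0.02,0],[-0.04,0,0.02,0],[0,0,0,0],[0,0,0,0]],
  ],
)

```text
clock: 21.2
eef_pos: [0.576, -0.0495, 0.2767]
tcp_rot: [0.567, 0.423, -0.567, 0.423]
ft_force: [0.3, -0.2, -0.4]
gripper_width: 0.0882
```

```bash
python3 - <<'E'
from h import *
to([.5975,.019,.016])
a=snap('scene','r.png')
cv2.imwrite('pics/r2.png',cv2.resize(a[150:290,180:370],None,fx=4.1,fy=4.1,interpolation=2)[:,:,::-1])
w=snap('wrist','w9.png')
E
```

```text
t 21.2 tcp [ 0.576  -0.0495  0.2767] yaw -16.57 F [ 0.3 -0.2 -0.4] w 0.0882 q [-0.29  0.16  1.56  0.    1.43 -0.  ]
shift [ 0.2607  0.001  -0.0717]
```

View pics/r2.png

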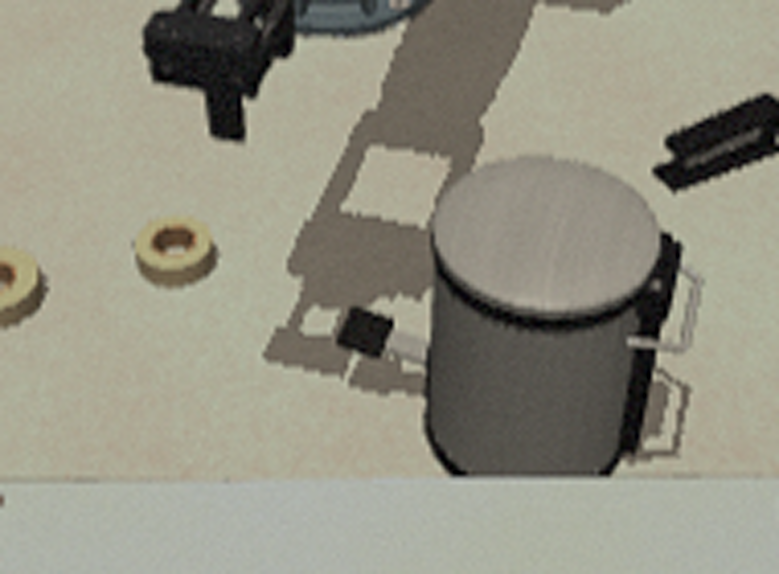

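View pics/w9.png

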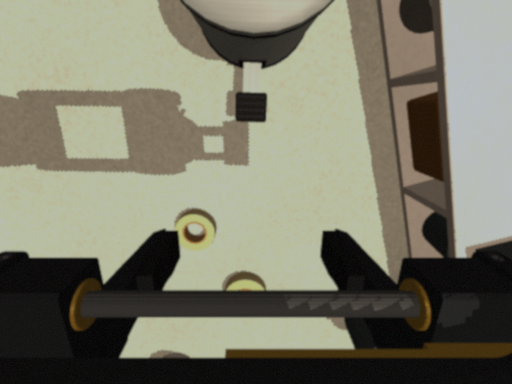

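The lid is shut (top at about (545,235)) and the pedal is back up (pad at (365,332)). I'll compare that with the starting picture, then hand in.

```bash
python3 - <<'E'
from h import *
a=cv2.imread('pics/a.png').astype(int);r=cv2.imread('pics/r.png').astype(int)
d=abs(a-r).max(2)
print('bin/lid diff',d[188:262,284:350].mean(),'pad diff',d[222:244,262:284].mean(), 'ref bg',d[200:250,360:380].mean())
print(np.argwhere(d[188:262,284:350]>60).shape)
t=ctrl.sense();print(t['clock'],np.abs(t['qd']).max(),t['ft_force'])
ctrl.hand_in()
E
```

```text
bin/lid diff 4.988329238329238 pad diff 14.326446280991735 ref bg 3.592
(49, 2)
21.3 0.012302292217709296 [-0.30877501  0.7872747  -0.04914003]
the job is handed in; nothing more can be done
```

The tape core is in the bin, the lid is shut and the pedal is back up. I handed the job in at about 21 s of the 61 s allowed; no verdict was reported.

**What I did:**
1. I pressed the pedal to its stop with the closed fingertips, with a peak reading of about 28 N, and the lid stood open by itself.
2. I gripped the core by its outside (opening 45.5 mm), lowered it about 25 mm into the mouth and let go.
3. I pinched the pad's sides (opening 39.5 mm) and raised the pedal slowly to its upper stop. The lid came down at roughly 0.5 to 0.7 rad/s, by calculation from the lift speed, against the limit of 4 rad/s.
4. I released the pad and backed the hand off.

**Last checks:**
- **Core:** the wrist picture taken before closing showed it lying flat on the bucket floor.
- **Lid:** after release it looks shut, and the image over the bin matches the starting picture closely (mean difference 5.0, against 3.6 for untouched background).
- **Pedal:** the pad looks fully up, but its image patch differs more (mean 14.3). I put this down to the arm's shadow there and did not check it separately. The upper stop was felt as a -8.8 N vertical force before I let go.
- **Hand:** it touches nothing, and the wrist force is about zero.
- **Other objects:** the rolls and stapler look unmoved in the final pictures. I did not measure them, the mug, the pen cup or the frame again.

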